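Stir the indicator beads into the plain ones

ROBOT

A 6-joint arm with a two-finger parallel gripper is mounted at the origin on the work surface. World frame = base frame: x ahead of the robot, y to its left, z up, the work surface at z = 0. Lengths are in m, angles in rad, forces in N, time in s.
With the tool pointing down it reaches from about 0.375 to 0.975 m from the base axis. Payload 3.8 kg.
Tool frame: the origin (TCP) lies between the finger pads; the fingertips stand 8 mm ahead of it and the grasp point (between the pads) lies 11 mm behind it (tcp_to_tips is the distance from the TCP to the fingertips, in m); z points along the fingers, y is the line along which they close (so a half turn about z gives the same grasp; the last joint's range is limited). The gripper opens to 85 mm and grips with 20 to 120 N. Pads are 22 mm wide; open, the fingers measure 114 mm over their backs; the gripper's body (76 mm by 85 mm) begins 54 mm behind the grasp point. The pads swing forward as they close: fully open they stand 13 mm farther back than shut.
Start: joints at [1.285, 0.264, 1.604, -0, 1.274, -0.037], TCP at [0.166, 0.654, 0.239] pointing down, gripper open.
Joint ranges: [-2.63, 2.63], [-0.94, 2.18], [0.31, 2.57], [-1.31, 4.45], [0, 2.66], [-2.55, 2.55]. Speed limits (rad/s): [2.57, 2.57, 3.14, 3.14, 3.14, 3.14].

INTERFACE

Orientations are given as a rotation vector (axis times angle).
In Python, from workcell import * gives the robot as it stands.
- The arm moves only by the tool move_arm, never from a script. Its argument "series" is one flat list of numbers, 7 for each row, row after row: the finger opening in cm, from 0 to 8.54, then the shift along the tool's x, y, z in cm, then the turn, a rotation vector about the tool's x, y, z in degrees. A call has 1 to 5 rows; each row shifts and turns the commanded pose from where the row before left it, along the tool's axes as they then stand; what a row does not reach is not made up. A row lasts 1/8 s, in which the tool goes at most 62.5 mm and 10.7 degrees, less where a joint would pass 70% of its speed; a pose out of reach is approached as far as the arm can. A call is refused whole if a number of a shift passes 6.25 or a number of a turn 10.7, either way. A call with a gripper value outside its range is refused whole. The fingers move at their own pace and stop on an object; "grip_force" is the grip in N (left out, the last holds). Time passes only in rows, so rows that do not move let the fingers close. It gives the time, the measured TCP pose, the force, the opening and the grip force at its end, in the units of the state.
- read_state(): the state, without advancing time (a new reading comes with each control period).
- read_camera(name): name is "side" or "top"; returns the picture (400x640x3 uint8, red, green, blue); there is no depth.
- calibration(name): a dict with "camera_matrix" (3x3 intrinsics, pixels), "rvec" (rotation vector, rad) and "tvec" (3), from world to camera coordinates, as OpenCV has them. Camera axes: x right, y down, z forward; pixel columns grow to the right and rows downward; lengths in m; the calibration is good to about 2 mm. A picture is of the moment at which its call begins. calibration takes no time and is no camera call.
- finish_job(): hands the job in; it is judged then, once.
The state is a dict: "time": time; "q": joint angles; "joint_vel": joint speeds; "joint_torque": joint torques, N m; "tool_pos": TCP position; "tcp_rot": TCP orientation; "wrist_force": force on the tool from outside, world axes, zero at the start; "torque": the same for the moment, N m; "width": opening from 0.0 (shut) to 1.0 (fully open); "grip_force": force on a finger pad.
Only numpy, scipy, OpenCV 4.12 (cv2) and the standard library are available. Lean on these libraries where they do the work, as an engineer would, in place of code of your own. Each camera call takes 0.05 s, during which the arm holds its last target. There are 200 camera calls.

TASK

Take the stirring rod out of its slanted stand, feel for the bottom of the glass dish with its tip, and stir until the orange indicator beads and the plain white beads are mixed, with both colours in every half of the dish. Then set the used rod down in the white tray, and keep the beads in the dish and the dish in its place.

Things in the scene. Friction and masses are not known exactly. Their poses are not given: they have to be found in the camera images.
- dish: round clear-glass dish with a black rubber foot, loose on the bench, 0.7 to 1.1 kg (a side push of some 8 N slides it); outside diameter 114, inside 102 mm, 55 mm high; origin at the centre of its underside, z up. A white patch on the outer wall marks +y. Eight beads lie in it in one layer: at first four orange in the +y half, four white in the -y half, the x axis running between them
- dish_floor (a point): centre of the dish's inner floor, 6 mm above its underside; the rim is 49 mm above this point
- rod: steel stirring rod, 215 mm long, 10 mm in diameter, rounded tip; a square blue grip, 14 x 14 mm, sides along x and y, covers it from 150 to 215 mm from the tip (top end). Origin at the tip, z axis along the rod to the blue end. 90 g, centre of mass 105 mm from the tip. At the start it stands tip down in the stand, leaning 35 degrees from the vertical
- rod_tip (a point): the rod's rounded lower tip (rod origin)
- rod_mid (a point): middle of the rod, 107 mm from the tip, on its axis
- rod_grip (a point): middle of the blue grip, 180 mm from the tip, on the axis: the place to grip, best with the fingers pointing down along the rod, closing across its y
- stand: white rod stand, fixed; base 135 x 90 x 14 mm, from x = -102 to +33 mm. Its square tube (16 mm inside, 24 mm outside, 120 mm long) starts 30 mm above the origin and leans 35 degrees towards the stand's -x, with the rod in it, blue end up and towards -x. Draw the rod 125 mm out along its own axis. Origin at bench height below the foot of the tube
- tray: open white plastic tray, fixed, 280 mm (x) by 190 mm (y), 50 mm high, walls and floor 5 mm thick, a flange of 8 mm round the rim; empty; origin at the centre of its underside
- petri_a: culture dish with cream gel, 92 mm in diameter, 15 mm high, bystander; origin at the centre of its underside
- petri_b: stack of two culture dishes, 92 mm in diameter, 31 mm high, bystander; origin at the centre of its underside
- tipbox: purple box with yellow pipette tips, 120 by 85 mm, 79 mm high, bystander; origin at the centre of its underside
- orange0_center (a point): centre of a round, smooth orange bead, 20 mm in diameter, 12 g; it starts on the floor of the glass dish with its centre 10 mm above that floor
- orange1_center (a point): centre of a round, smooth orange bead, 20 mm in diameter, 12 g; it starts on the floor of the glass dish with its centre 10 mm above that floor
- orange2_center (a point): centre of a round, smooth orange bead, 20 mm in diameter, 12 g; it starts on the floor of the glass dish with its centre 10 mm above that floor
- orange3_center (a point): centre of a round, smooth orange bead, 20 mm in diameter, 12 g; it starts on the floor of the glass dish with its centre 10 mm above that floor
- white0_center (a point): centre of a round, smooth white bead, 20 mm in diameter, 12 g; it starts on the floor of the glass dish with its centre 10 mm above that floor
- white1_center (a point): centre of a round, smooth white bead, 20 mm in diameter, 12 g; it starts on the floor of the glass dish with its centre 10 mm above that floor
- white2_center (a point): centre of a round, smooth white bead, 20 mm in diameter, 12 g; it starts on the floor of the glass dish with its centre 10 mm above that floor
- white3_center (a point): centre of a round, smooth white bead, 20 mm in diameter, 12 g; it starts on the floor of the glass dish with its centre 10 mm above that floor

How it is judged:
By the outcome, as a careful person would: the job done as asked, in the order asked, and still so for the second after the job is handed in, with the robot touching nothing.
It also fails if it takes over 72 s, if anything falls off the work surface, if the arm or the gripper's body presses on something with over 40 N, if the wrist force passes 120 N, or if a joint passes its speed limit or range.

## Working session

There is one attempt and no reset: what is moved stays moved. The work goes in short steps, Python scripts to look and compute and a tool call to move; the robot and the scene stay as the last step left them, time stands still between calls to the robot, and variables do not carry over. Pictures are saved under pics/ and viewed, at most 10 in all, crops included, and the job is handed in when it is done.

Besides the shell and the picture viewer there is one more tool, called after "Call:" as name(argument=value, ...) on one line, values as JSON. move_arm: Moves the arm, as the interface text tells. Its arguments: {"type":"object","properties":{"series":{"type":"array"},"grip_force":{"type":"number"}},"required":["series"]}

```bash
mkdir -p pics; ls; python3 - <<'E'
from workcell import *
import cv2
for n in("side","top"):
    im=read_camera(n); cv2.imwrite(f"pics/{n}0.png",im[:,:,::-1]); c=calibration(n); print(n,c)
print(read_state())
E
```

```text
pics
side {'camera_matrix': array([[495.60756175,   0.        , 321.84190656],
       [  0.        , 495.60756175, 198.53076505],
       [  0.        ,   0.        ,   1.        ]]), 'rvec': array([ 0.67304502, -2.70192584,  1.01136988]), 'tvec': array([0.52556678, 0.28998509, 0.92535013])}
top {'camera_matrix': array([[406.16430322,   0.        , 319.00631966],
       [  0.        , 406.16430322, 200.71474941],
       [  0.        ,   0.        ,   1.        ]]), 'rvec': array([ 2.15888215, -2.18922366,  0.13787339]), 'tvec': array([-0.03152447,  0.5952837 ,  0.91180572])}
{'time': 0.1, 'q': array([ 1.28513226e+00,  2.64671184e-01,  1.60522527e+00, -7.32866453e-06,
        1.27371677e+00, -3.68988609e-02]), 'joint_vel': array([-0.00014163, -0.00055672, -0.00403399, -0.00057448, -0.00090244,
        0.00227485]), 'joint_torque': array([ 1.14855189e-03, -5.16695809e+01, -3.68596137e+01,  9.53271706e-05,
        6.02073502e-03,  2.63166896e-05]), 'tool_pos': array([0.16601223, 0.65360414, 0.23809756]), 'tcp_rot': array([-0.38970972, -3.11700589,  0.00313417]), 'wrist_force': array([-0.64964988, -0.37074806, -0.57039605]), 'torque': array([-0.00509565, -0.01388127, -0.01065534]), 'grip_force': 0.0, 'width': 1.0003317406039358}
```

View pics/side0.png

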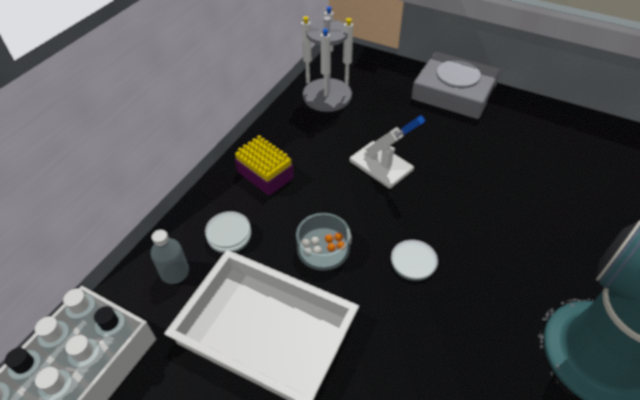

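View pics/top0.png

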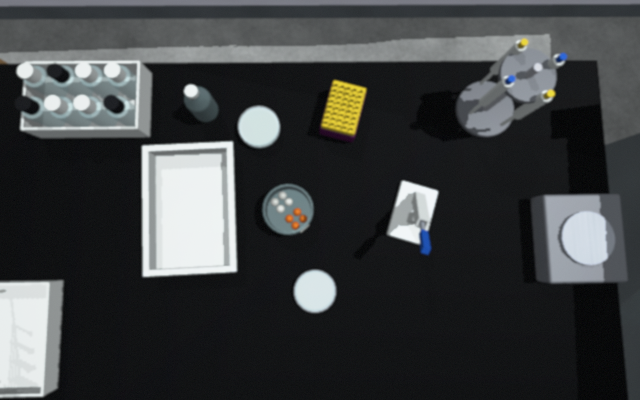

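The side picture shows the stand (~380,162) with the blue grip (~412,127), the dish (323,242) and the tray (265,325). In the top picture the dish is at (288,209), the stand at (413,213), the grip at (425,240) and the tray at (190,209).

```bash
cat > h.py <<'E'
from workcell import *
import cv2, numpy as np
from scipy.spatial.transform import Rotation as R
C={n:calibration(n) for n in("side","top")}
def ray(n,p):
    c=C[n];Rm=cv2.Rodrigues(c["rvec"])[0];K=c["camera_matrix"]
    d=Rm.T@np.linalg.solve(K,[p[0],p[1],1.]);return -Rm.T@c["tvec"],d/np.linalg.norm(d)
def plane(n,p,z):
    o,d=ray(n,p);return o+d*(z-o[2])/d[2]
def tri(ps,pt):
    o1,d1=ray("side",ps);o2,d2=ray("top",pt)
    s=np.linalg.lstsq(np.c_[d1,-d2],o2-o1,rcond=None)[0]
    a,b=o1+s[0]*d1,o2+s[1]*d2;return (a+b)/2,np.linalg.norm(a-b)*1e3
def proj(n,X):
    c=C[n];return cv2.projectPoints(np.float64(X).reshape(-1,1,3),c["rvec"],c["tvec"],c["camera_matrix"],None)[0][:,0]
def hsv(im):return cv2.cvtColor(im,cv2.COLOR_RGB2HSV)
def crop(m,x0,y0,x1,y1):
    o=np.zeros_like(m);o[y0:y1,x0:x1]=m[y0:y1,x0:x1];return o
def blobs(m,amin=5):
    n,l,s,c=cv2.connectedComponentsWithStats(m);return [(c[i].round(1),s[i,4]) for i in range(1,n) if s[i,4]>=amin]
def axis(m):
    y,x=np.nonzero(m);P=np.c_[x,y].astype(float);c=P.mean(0);u=np.linalg.svd(P-c,full_matrices=False)[2][0]
    t=(P-c)@u;return c+u*(t.min()),c+u*(t.max()),c
def blue(im):return cv2.inRange(hsv(im),(105,130,50),(130,255,255))
E
python3 - <<'E'
from h import *
np.set_printoptions(precision=4,suppress=True)
s=cv2.imread("pics/side0.png")[:,:,::-1].copy();t=cv2.imread("pics/top0.png")[:,:,::-1].copy()
bs=crop(blue(s),385,100,440,150);bt=crop(blue(t),405,220,445,265)
print((bs>0).sum(),(bt>0).sum())
S=sorted(axis(bs)[:2],key=lambda p:-p[1]);T=sorted(axis(bt)[:2],key=lambda p:p[1]) # low end, top end
print(S,T)
E=[tri(a,b) for a,b in zip(S,T)];print("grip ends",E)
# axis from two planes
def pn(n,a,b):
    k=np.cross(ray(n,a)[1],ray(n,b)[1]);return k/np.linalg.norm(k)
d=np.cross(pn("side",*S),pn("top",*T));d/=np.linalg.norm(d);d*=np.sign(d[2]);print("axis",d,"lean",np.degrees(np.arccos(d[2])),"az",np.degrees(np.arctan2(d[1],d[0])))
print("mid",tri(axis(bs)[2],axis(bt)[2]))
for n,im,r in(("side",s,(345,140,418,190)),("top",t,(385,178,442,248))):
    g=crop(cv2.inRange(im,(150,150,150),(255,255,255)),*r)
    c=max(cv2.findContours(g,0,2)[0],key=cv2.contourArea);q=cv2.minAreaRect(c)
    ap=cv2.approxPolyDP(cv2.convexHull(c),5,True)[:,0]
    print(n,"stand",q,[plane(n,p,.014)[:2].round(3) for p in ap],ap.tolist())
for n,im,r in(("top",t,(250,175,325,245)),):
    g=crop(cv2.inRange(hsv(im),(80,30,60),(110,255,255)),*r);c=max(cv2.findContours(g,0,2)[0],key=cv2.contourArea)
    e=cv2.fitEllipse(cv2.convexHull(c));print("dish",e,plane(n,e[0],.055),plane(n,e[0],.0))
    h=hsv(im);o=crop(cv2.inRange(h,(3,120,100),(20,255,255)),*r);w=crop(cv2.inRange(h,(0,0,170),(180,40,255)),*r)
    print("or",[(b,plane(n,b[0],.016)) for b in blobs(o)]);print("wh",[(b,plane(n,b[0],.016)) for b in blobs(w)])
for n,im,r in(("side",s,(285,205,362,280)),):
    h=hsv(im);o=crop(cv2.inRange(h,(3,120,100),(20,255,255)),*r);w=crop(cv2.inRange(h,(0,0,170),(180,40,255)),*r)
    print("side or",blobs(o),[plane(n,b[0],.016) for b in blobs(o)]);print("wh",[(b,plane(n,b[0],.016)) for b in blobs(w)])
    g=crop(cv2.inRange(h,(80,30,60),(110,255,255)),*r);c=max(cv2.findContours(g,0,2)[0],key=cv2.contourArea);print(cv2.boundingRect(c))
    
g=crop(cv2.inRange(t,(120,120,120),(255,255,255)),135,135,245,282);c=max(cv2.findContours(g,0,2)[0],key=cv2.contourArea);q=cv2.minAreaRect(c);print("tray",q,plane("top",q[0],.05),[plane("top",p,.05)[:2] for p in cv2.boxPoints(q)])
for c in ((315,291),(259,127),(345,108)):print(plane("top",c,.02))
a=cv2.resize(s[90:290,280:440],None,fx=3,fy=3,interpolation=2);b=cv2.resize(t[160:280,250:450],None,fx=3,fy=3,interpolation=2)
cv=np.zeros((600,1100,3),np.uint8);cv[:,:480]=a;cv[:360,480:1080]=b
cv2.imwrite("pics/c1.png",cv2.resize(cv,(800,436))[:,:,::-1])
E
```

```text
229 251
[array([402.3293, 130.9639]), array([423.9704, 116.9543])] [array([424.7714, 229.8937]), array([425.7378, 255.0868])]
grip ends [(array([ 0.521 , -0.2534,  0.1408]), np.float64(2.085855164410076)), (array([ 0.4722, -0.2321,  0.2159]), np.float64(2.679505195628111))]
axis [-0.5293  0.2302  0.8166] lean 35.25660009144324 az 156.4934238438021
mid (array([ 0.4948, -0.2419,  0.1807]), np.float64(3.397207917414711))
side stand ((381.10516357421875, 162.6416015625), (57.192138671875, 27.711654663085938), 31.607500076293945) [array([ 0.642, -0.242]), array([ 0.613, -0.321]), array([ 0.492, -0.28 ]), array([ 0.523, -0.203])] [[351, 157], [374, 142], [412, 167], [388, 183]]
top stand ((412.48077392578125, 212.40383911132812), (38.15201950073242, 56.833351135253906), 15.255120277404785) [array([ 0.642, -0.239]), array([ 0.616, -0.323]), array([ 0.494, -0.272]), array([ 0.516, -0.204])] [[402, 181], [437, 191], [418, 243], [389, 234]]
dish ((287.6959533691406, 208.80747985839844), (51.47187423706055, 51.726531982421875), 107.02477264404297) [0.5749 0.0317 0.055 ] [0.5798 0.0349 0.    ]
o
[... 594 characters left out ...]
37, 0.016 ])]
wh [((array([314.5, 238.6]), np.int32(21)), array([0.5995, 0.0276, 0.016 ])), ((array([305.7, 240.8]), np.int32(12)), array([0.6136, 0.0418, 0.016 ])), ((array([316.7, 248.1]), np.int32(24)), array([0.583 , 0.0477, 0.016 ])), ((array([307.3, 249.5]), np.int32(15)), array([0.5992, 0.0604, 0.016 ])), ((array([288.5, 277.7]), np.int32(32)), array([0.5988, 0.1403, 0.016 ]))]
(296, 212, 53, 58)
tray ((187.50001525878906, 208.5), (132.97190856933594, 94.87073516845703), 88.31531524658203) [0.579  0.2586 0.05  ] [array([0.7308, 0.3745]), array([0.7351, 0.1573]), array([0.4318, 0.1462]), array([0.4291, 0.356 ])]
[ 0.3874 -0.0277  0.02  ]
[0.7758 0.1012 0.02  ]
[ 0.821  -0.1063  0.02  ]
```

View pics/c1.png

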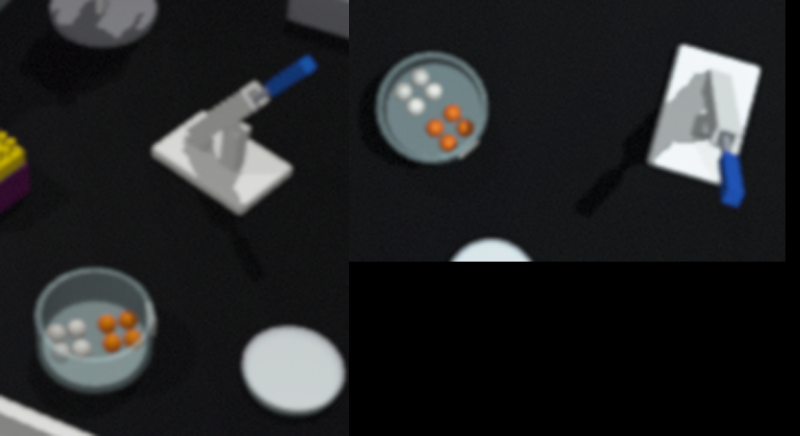

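The crop confirms the layout: the white beads are far-left and the orange ones near-right in the top view. The white wall patch is at about (468,147) in the crop, and the grip sticks out of the tube. Next I plan the path to the grasp.

```bash
cat >> h.py <<'E'
AZ=np.radians(159)
def rot(lean,az=AZ):
    d=np.array([np.sin(lean)*np.cos(az),np.sin(lean)*np.sin(az),np.cos(lean)])
    y=np.array([np.sin(az),-np.cos(az),0.]);return R.from_matrix(np.c_[np.cross(y,-d),y,-d]),d
def plan(p,r,wps,op,step=.058,turn=9.5,dp=1,da=0):
    """wps: (pos,Rotation[,min rows]) -> prints rounded rows in the tool frame"""
    rows=[]
    for w in wps:
        P,Q=np.array(w[0]),w[1];rv=(r.inv()*Q).as_rotvec()
        n=max(1,w[2] if len(w)>2 else 1,int(np.ceil(np.linalg.norm(P-p)/step)),int(np.ceil(np.degrees(np.linalg.norm(rv))/turn)))
        p0,r0=p,r
        for i in range(1,n+1):
            t=p0+(P-p0)*i/n;q=r0*R.from_rotvec(rv*i/n)
            s=np.round(r.inv().apply(t-p)*100,dp)+0.;a=np.round(np.degrees((r.inv()*q).as_rotvec()),da)+0.
            rows.append([op,*s,*a]);p=p+r.apply(s/100);r=r*R.from_rotvec(np.radians(a))
    for i in range(0,len(rows),5):print([float("%g"%x) for k in rows[i:i+5] for x in k])
    print("end",p.round(4),r.as_matrix().round(3)[:,2],len(rows))
    return p,r
def now():
    s=read_state();return s,s["tool_pos"],R.from_rotvec(s["tcp_rot"])
E
python3 - <<'E'
from h import *
s,p,r=now();print(r.as_matrix().round(3))
Q,d=rot(np.radians(35));D,_=rot(0.);g=np.array([.4957,-.2423,.1795])-.0025*d
print(Q.as_matrix().round(3),g)
plan(p,r,[((.40,.42,.30),D),((.53,.05,.32),D),(g+.085*d,Q)],6)
E
```

```text
[[-0.969  0.246 -0.001]
 [ 0.246  0.969 -0.002]
 [ 0.    -0.002 -1.   ]]
[[-0.765  0.358  0.535]
 [ 0.294  0.934 -0.206]
 [-0.574  0.    -0.819]] [ 0.4970387  -0.24281388  0.17745212]
[6.0, -4.7, -2.8, -1.0, 0.0, 0.0, 1.0, 6.0, -4.8, -2.7, -1.1, 0.0, 0.0, 1.0, 6.0, -4.9, -2.7, -1.0, 0.0, 0.0, 1.0, 6.0, -4.8, -2.6, -1.0, 0.0, 0.0, 1.0, 6.0, -5.0, -2.4, -1.0, 0.0, 0.0, 2.0]
[6.0, -5.0, -2.3, -1.1, 0.0, 0.0, 1.0, 6.0, -3.6, -4.3, -0.3, 0.0, 0.0, 0.0, 6.0, -3.7, -4.2, -0.2, 0.0, 0.0, 0.0, 6.0, -3.6, -4.3, -0.3, 0.0, 0.0, 0.0, 6.0, -3.7, -4.2, -0.3, 0.0, 0.0, 0.0]
[6.0, -3.6, -4.3, -0.3, 0.0, 0.0, 0.0, 6.0, -3.7, -4.3, -0.2, 0.0, 0.0, 0.0, 6.0, -3.6, -4.2, -0.3, 0.0, 0.0, 0.0, 6.0, -0.4, -4.8, 1.2, 0.0, -6.0, 0.0, 6.0, -0.4, -4.7, 1.3, 0.0, -6.0, 0.0]
[6.0, -0.1, -4.8, 1.3, 0.0, -5.0, 0.0, 6.0, -0.1, -4.7, 1.3, 0.0, -6.0, 0.0, 6.0, 0.1, -4.8, 1.3, 0.0, -6.0, 0.0, 6.0, 0.2, -4.7, 1.3, 0.0, -6.0, 0.0]
end [ 0.4514 -0.2252  0.2468] [ 0.534 -0.21  -0.819] 19
```

Call:
move_arm(series=[6,-4.7,-2.8,-1.0,0,0,1,6,-4.8,-2.7,-1.1,0,0,1,6,-4.9,-2.7,-1.0,0,0,1,6,-4.8,-2.6,-1.0,0,0,1,6,-5.0,-2.4,-1.0,0,0,2])

```text
time: 0.72
tool_pos: [0.3624, 0.458, 0.2901]
tcp_rot: [-0.554, -3.092, 0.001]
wrist_force: [-0.4, -0.1, 0.2]
width: 0.706
grip_force: 0.0
```

Call:
move_arm(series=[6,-5.0,-2.3,-1.1,0,0,1,6,-3.6,-4.3,-0.3,0,0,0,6,-3.7,-4.2,-0.2,0,0,0,6,-3.6,-4.3,-0.3,0,0,0,6,-3.7,-4.2,-0.3,0,0,0])

```text
time: 1.35
tool_pos: [0.4751, 0.2076, 0.3119]
tcp_rot: [-0.579, -3.087, 0.0]
wrist_force: [0.1, 1.0, 0.3]
width: 0.705
grip_force: 0.0
```

Call:
move_arm(series=[6,-3.6,-4.3,-0.3,0,0,0,6,-3.7,-4.3,-0.2,0,0,0,6,-3.6,-4.2,-0.3,0,0,0,6,-0.4,-4.8,1.2,0,-6,0,6,-0.4,-4.7,1.3,0,-6,0])

```text
time: 1.98
tool_pos: [0.5046, -0.0432, 0.295]
tcp_rot: [0.542, 2.883, -0.059]
wrist_force: [0.6, -0.7, -0.2]
width: 0.703
grip_force: 0.0
```

Call:
move_arm(series=[6,-0.1,-4.8,1.3,0,-5,0,6,-0.1,-4.7,1.3,0,-6,0,6,0.1,-4.8,1.3,0,-6,0,6,0.2,-4.7,1.3,0,-6,0,6,0,0,0,0,0,0])

```text
time: 2.6
tool_pos: [0.4471, -0.2266, 0.2423]
tcp_rot: [0.479, 2.497, -0.148]
wrist_force: [-0.5, 0.0, -0.6]
width: 0.7
grip_force: 0.0
```

```bash
python3 - <<'E'
from h import *
s,p,r=now();Q,d=rot(np.radians(35));g=np.array([.4957,-.2423,.1795])-.0025*d
print(s["time"],p,r.as_matrix().round(3),s["q"].round(2),s["wrist_force"])
plan(p,r,[(g+.04*d,Q),(g-.011*d,Q,2)],6)
for n in("side","top"):
    cv2.imwrite(f"pics/{n}1.png",read_camera(n)[:,:,::-1])
a=cv2.imread("pics/side1.png")[60:220,280:520];b=cv2.imread("pics/top1.png")[150:310,330:570]
cv2.imwrite("pics/c2.png",cv2.resize(np.hstack([a,b]),(800,267)))
E
```

```text
2.6 [ 0.44714169 -0.22663288  0.24231151] [[-0.764  0.37   0.529]
 [ 0.305  0.929 -0.21 ]
 [-0.569  0.001 -0.822]] [-0.61 -0.46  2.37  0.22  0.65 -1.93] [-0.4913548   0.01647101 -0.61058321]
[6.0, -0.6, 0.3, 4.3, 0.0, 0.0, -1.0, 6.0, 0.0, 0.0, 2.6, 0.0, 0.0, 0.0, 6.0, 0.0, 0.0, 2.5, 0.0, 0.0, 0.0]
end [ 0.5026 -0.2454  0.1685] [ 0.529 -0.21  -0.822] 3
```

View pics/c2.png

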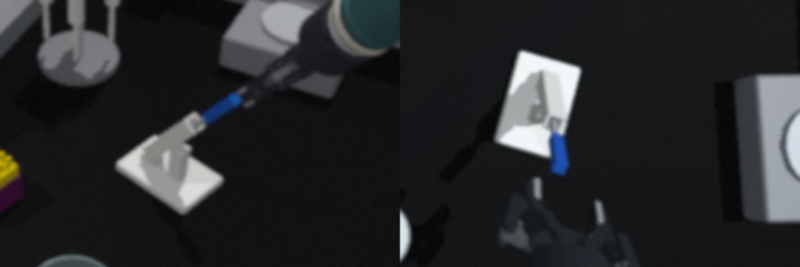

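The fingers straddle the rod line in both views: in the crop the gripper axis is collinear with the blue grip in the side view, and the fingers at (537,187) and (600,210) flank it in the top view. Going in.

Call:
move_arm(series=[6,-0.6,0.3,4.3,0,0,-1,6,0,0,2.6,0,0,0,6,0,0,2.5,0,0,0,6,0,0,0,0,0,0])

```text
time: 3.2
tool_pos: [0.5088, -0.2409, 0.1715]
tcp_rot: [0.442, 2.502, -0.151]
wrist_force: [-0.7, -0.0, -0.2]
width: 0.703
grip_force: 0.0
```

```bash
python3 - <<'E'
from h import *
s,p,r=now();Q,d=rot(np.radians(35));g=np.array([.4957,-.2423,.1795])-.0025*d
print(s["time"],p,r.as_matrix().round(3),s["q"].round(2),s["wrist_force"], "err",r.inv().apply(g-.011*d-p)*100)
E
```

```text
3.2 [ 0.50884274 -0.24088291  0.17148714] [[-0.772  0.345  0.533]
 [ 0.279  0.938 -0.204]
 [-0.571 -0.009 -0.821]] [-0.55 -0.22  2.35  0.26  0.43 -1.97] [-0.73453241 -0.02305059 -0.17200727] err [ 0.51368783 -0.59491972  0.0203824 ]
```

Call:
move_arm(series=[6,0.5,-0.5,0,0,0,0.5,6,0,0,0,0,0,0,6,0,0,0,0,0,0])

```text
time: 3.58
tool_pos: [0.5021, -0.2466, 0.1712]
tcp_rot: [0.457, 2.494, -0.152]
wrist_force: [0.4, 0.1, -0.6]
width: 0.706
grip_force: 0.0
```

```bash
python3 - <<'E'
from h import *
s,p,r=now();Q,d=rot(np.radians(35));g=np.array([.4957,-.2423,.1795])-.0025*d
print(s["time"],p,r.as_matrix().round(3),s["q"].round(2),s["wrist_force"], "err",r.inv().apply(g-.011*d-p)*100,np.degrees((r.inv()*Q).as_rotvec()))
for n in("side","top"):
    cv2.imwrite(f"pics/{n}2.png",read_camera(n)[:,:,::-1])
a=cv2.imread("pics/side2.png")[80:200,340:500];b=cv2.imread("pics/top2.png")[180:300,370:530]
cv2.imwrite("pics/c3.png",cv2.resize(np.hstack([a,b]),(800,300)))
E
```

```text
3.575 [ 0.50207456 -0.24661459  0.17121839] [[-0.766  0.356  0.536]
 [ 0.288  0.934 -0.209]
 [-0.575 -0.005 -0.818]] [-0.57 -0.23  2.36  0.28  0.42 -2.  ] [ 0.37908368  0.14737175 -0.64718497] err [0.13867711 0.1757619  0.2408241 ] [-0.16682703  0.10104953  0.28928322]
```

View pics/c3.png

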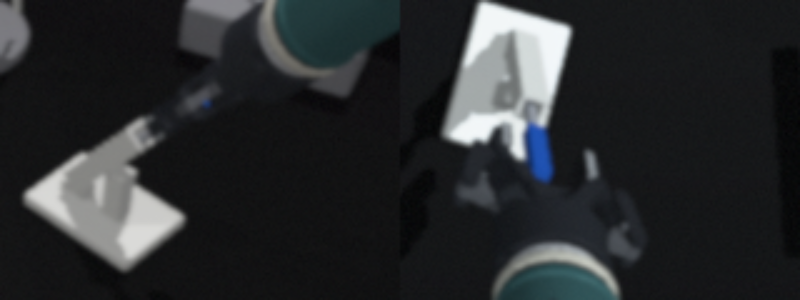

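In the crop the pads at (513,135) and (592,163) are on both sides of the grip at (538,150), which may be off centre. I'll check by projection.

```bash
python3 - <<'E'
from h import *
np.set_printoptions(precision=1,suppress=True)
s,p,r=now();z=r.as_matrix()[:,2]
print("tool axis pts top",proj("top",[p+.008*z,p-.011*z,p-.05*z,p-.11*z]),"side",proj("side",[p+.008*z,p-.011*z,p-.05*z]))
y=r.as_matrix()[:,1];print("pads",proj("top",[p+.03*y-.008*z,p-.03*y-.008*z]))
t=cv2.imread("pics/top2.png")[:,:,::-1].copy();m=crop(blue(t),405,220,445,265);print(axis(m),(m>0).sum())
for v in range(232,252,4):
    x=np.nonzero(m[v])[0];print(v,x.min() if len(x) else 0,x.max() if len(x) else 0)
t0=cv2.imread("pics/top0.png")[:,:,::-1].copy();m=crop(blue(t0),405,220,445,265)
for v in range(230,258,4):
    x=np.nonzero(m[v])[0];print(v,x.min(),x.max())
E
```

```text
tool axis pts top [[425.6 236.4]
 [426.1 241.5]
 [427.  252.7]
 [428.6 272. ]] side [[409.3 126.3]
 [413.9 123.3]
 [423.7 116.9]]
pads [[411.5 235.4]
 [440.5 246. ]]
(array([423.7, 229.7]), array([427.7, 253.2]), array([425.7, 241.5])) 212
232 421 429
236 421 429
240 421 430
244 421 431
248 422 431
230 422 423
234 420 429
238 421 430
242 421 430
246 419 431
250 420 431
254 422 429
```

Aligned to within 1 mm. Closing.

Call:
move_arm(series=[0,0,0,0,0,0,0,0,0,0,0,0,0,0,0,0,0,0,0,0,0,0,0,0,0,0,0,0,0,0,0,0,0,0,0], grip_force=60)

```text
time: 4.3
tool_pos: [0.5022, -0.245, 0.1701]
tcp_rot: [0.457, 2.497, -0.147]
wrist_force: [0.7, 6.1, 2.5]
width: 0.158
grip_force: 57.5
```

Call:
move_arm(series=[0,0,0,-1,0,0,0,0,0,0,-1.5,0,0,0,0,0,0,-1.5,0,0,0])

```text
time: 4.68
tool_pos: [0.4805, -0.2368, 0.2024]
tcp_rot: [0.458, 2.497, -0.147]
wrist_force: [5.3, 2.7, -2.8]
width: 0.153
grip_force: 57.4
```

```bash
python3 - <<'E'
from h import *
s,p,r=now();print(s)
E
```

```text
{'time': 4.675, 'q': array([-0.58215026, -0.32471404,  2.36242179,  0.24912325,  0.51873138,
       -1.96988428]), 'joint_vel': array([-0.04406269, -0.30221841,  0.00984442, -0.08943328,  0.28864747,
        0.07518004]), 'joint_torque': array([ -2.65614286, -19.08511877, -37.64703512,  -0.44720993,
        -3.31977479,  -0.07832497]), 'tool_pos': array([ 0.48054384, -0.2367936 ,  0.20238938]), 'tcp_rot': array([ 0.45781354,  2.49703991, -0.14736316]), 'wrist_force': array([ 5.28132151,  2.70406225, -2.84342782]), 'torque': array([ 1.02276984, -0.4961139 ,  0.77519564]), 'grip_force': 57.4157989025116, 'width': 0.1534782323790214}
```

Call:
move_arm(series=[0,0,0,-1.8,0,0,0,0,0,0,-1.8,0,0,0,0,0,0,-1.8,0,0,0,0,0,0,-1.8,0,0,0,0,0,0,-1.8,0,0,0])

```text
time: 5.3
tool_pos: [0.4318, -0.2189, 0.2763]
tcp_rot: [0.457, 2.497, -0.15]
wrist_force: [0.4, -0.6, -0.6]
width: 0.153
grip_force: 58.2
```

Call:
move_arm(series=[0,0,0,-1.5,0,0,0,0,0,0,-1.5,0,0,0,0,0,0,0,0,0,0])

```text
time: 5.68
tool_pos: [0.4165, -0.2134, 0.3025]
tcp_rot: [0.457, 2.494, -0.152]
wrist_force: [0.1, -0.5, -1.2]
width: 0.153
grip_force: 58.2
```

```bash
python3 - <<'E'
from h import *
s,p,r=now();print(s["time"],p,s["q"].round(2),s["wrist_force"],s["torque"])
z=r.as_matrix()[:,2];print("drawn",(p-np.array([.5022,-.245,.1701]))@-z)
for n in("side","top"):
    cv2.imwrite(f"pics/{n}3.png",read_camera(n)[:,:,::-1])
a=cv2.imread("pics/side3.png")[60:260,280:520];b=cv2.imread("pics/top3.png")[150:350,280:520]
cv2.imwrite("pics/c4.png",cv2.resize(np.hstack([a,b]),(800,333)))
E
```

```text
5.675 [ 0.41648667 -0.21343369  0.30251473] [-0.64 -0.59  2.33  0.21  0.82 -1.94] [ 0.11195284 -0.48466448 -1.19538648] [ 0.14712008  0.38212407 -0.03169232]
drawn 0.16084607063643241
```

View pics/c4.png

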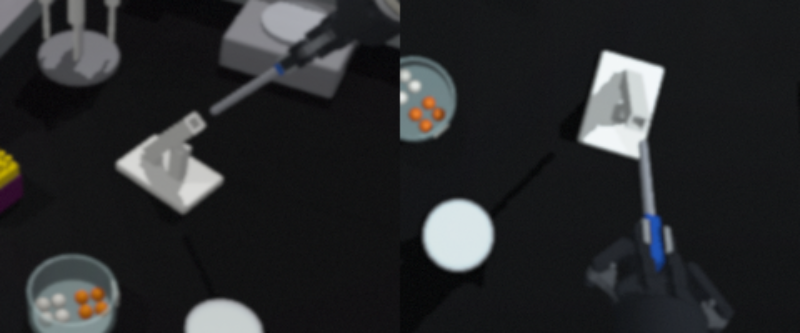

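The rod is clear of the tube. Now I measure its tip in both views and plan the move to above the dish.

```bash
cat >> h.py <<'E'
def tip(ims,p,z):
    """edge of the bright rod along the predicted axis in each view -> triangulated tip"""
    out={}
    for n in("side","top"):
        a,b=proj(n,[p+.10*z,p+.20*z]);L=np.linalg.norm(b-a);u=(b-a)/L;v=np.array([-u[1],u[0]])
        g=ims[n].max(2).astype(np.float32);ts=np.arange(0,L,.25);os=np.arange(-6,6.1,.5)
        X=a+ts[:,None,None]*u+os[None,:,None]*v
        pr=cv2.remap(g,X[...,0].astype(np.float32),X[...,1].astype(np.float32),1)
        m=pr.max(1);k=int(len(ts)*.3);th=(m[:k].mean()+m[-8:].mean())/2;i=np.argmax((m<th)&(np.arange(len(m))>k))
        w=np.clip(pr[max(0,i-30):i-6].mean(0)-60,0,None);o=(w*os).sum()/w.sum()
        out[n]=a+ts[i]*u+o*v;print(n,"tip px",out[n].round(1),"pred .169",proj(n,[p+.169*z])[0].round(1),"off px",o.round(1))
    return tri(out["side"],out["top"])
E
python3 - <<'E'
from h import *
s,p,r=now();z=r.as_matrix()[:,2]
T,e=tip({n:cv2.imread(f"pics/{n}3.png") for n in("side","top")},p,z);print(T,e,"in tool",r.inv().apply(T-p))
D,_=rot(0.);c=np.array([.576,.0325,.29]);plan(p,r,[((.44,-.15,.31),D),(c,D)],0)
E
```

```text
side tip px [406.4 126.8] pred .169 [409. 127.] off px 1.6
top tip px [426.7 247.3] pred .169 [425.3 236.3] off px 0.5
[ 0.49728685 -0.24244528  0.171158  ] 26.789812500777625 in tool [0.00382159 0.00208881 0.15563336]
[0.0, -0.1, 1.7, -0.2, 0.0, 9.0, 0.0, 0.0, -0.1, 1.7, -0.2, 0.0, 8.0, 0.0, 0.0, -0.1, 1.7, -0.3, 0.0, 9.0, 0.0, 0.0, 0.0, 1.6, -0.2, 0.0, 9.0, 0.0, 0.0, -1.6, 5.5, 0.5, 0.0, 0.0, 0.0]
[0.0, -1.5, 5.5, 0.5, 0.0, 0.0, 0.0, 0.0, -1.6, 5.5, 0.4, 0.0, 0.0, 0.0, 0.0, -1.5, 5.4, 0.5, 0.0, 0.0, 0.0]
end [0.5755 0.0322 0.29  ] [-0.002 -0.005 -1.   ] 8
```

The top edge detection was confused by the stand behind it. By eye the tip sits at (425.8,235.9), against a predicted (425.3,236.3), so the prediction holds. Moving on.

Call:
move_arm(series=[0,-0.1,1.7,-0.2,0,9,0,0,-0.1,1.7,-0.2,0,8,0,0,-0.1,1.7,-0.3,0,9,0,0,0,1.6,-0.2,0,9,0,0,-1.6,5.5,0.5,0,0,0])

```text
time: 6.4
tool_pos: [0.4765, -0.1056, 0.3043]
tcp_rot: [-0.573, -3.086, 0.009]
wrist_force: [0.9, 0.0, -1.8]
width: 0.153
grip_force: 58.8
```

Call:
move_arm(series=[0,-1.5,5.5,0.5,0,0,0,0,-1.6,5.5,0.4,0,0,0,0,-1.5,5.4,0.5,0,0,0,0,0,0,0,0,0,0,0,0,0,0,0,0,0])

```text
time: 7.02
tool_pos: [0.5752, 0.0323, 0.2889]
tcp_rot: [-0.566, -3.087, 0.009]
wrist_force: [0.1, -0.1, -1.5]
width: 0.151
grip_force: 59.0
```

```bash
python3 - <<'E'
from h import *
s,p,r=now();print(s["time"],p,r.as_matrix().round(3),s["q"].round(2),s["wrist_force"],s["torque"])
z=r.as_matrix()[:,2];I={n:read_camera(n) for n in("side","top")}
for n in I:cv2.imwrite(f"pics/{n}4.png",I[n][:,:,::-1])
T,e=tip({n:I[n] for n in I},p,z);print(T,e)
print("pred tip",proj("top",[p+.169*z]),proj("top",[p+.169*z+[0,0,-.1]]),"dish c rim",proj("top",[[.575,.032,.055]]),proj("side",[[.575,.032,.055]]))
a=cv2.imread("pics/side4.png")[100:300,240:440];b=cv2.imread("pics/top4.png")[110:310,190:390]
cv2.imwrite("pics/c5.png",cv2.resize(np.hstack([a,b]),(800,400),interpolation=2))
E
```

```text
7.025 [0.57519996 0.03225346 0.28885224] [[-0.935  0.355 -0.004]
 [ 0.355  0.935 -0.005]
 [ 0.002 -0.006 -1.   ]] [ 0.02  0.05  1.76 -0.01  1.34 -1.19] [ 0.10203629 -0.06031827 -1.47033024] [0.02245093 0.04068161 0.01911886]
side tip px [322.5 215.9] pred .169 [323.5 213.8] off px 1.0
top tip px [284.9 204.3] pred .169 [286.  206.3] off px -0.2
[0.57765224 0.03351149 0.1139973 ] 3.561690047362842
pred tip [[286.02681801 206.25175204]] [[288.72344261 210.29258724]] dish c rim [[287.56185136 208.74853144]] [[323.2962957  233.40216571]]
```

View pics/c5.png

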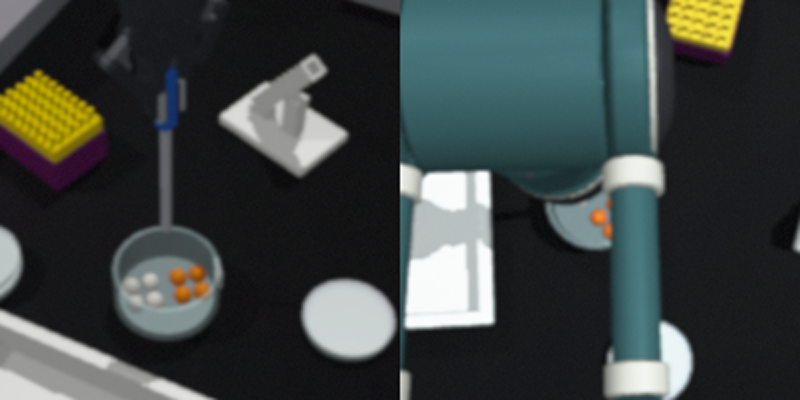

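In the side crop the tip is at (167,228), above the dish centre (167,262), with four white beads on the left and four orange on the right. The arm blocks the top view here. I descend and feel for the floor.

Call:
move_arm(series=[0,0,0,3,0,0,0,0,0,0,3,0,0,0,0,0,0,2.5,0,0,0,0,0,0,1,0,0,0,0,0,0,0,0,0,0])

```text
time: 7.75
tool_pos: [0.5748, 0.031, 0.1951]
tcp_rot: [-0.57, -3.088, 0.008]
wrist_force: [0.6, -0.4, -0.3]
width: 0.155
grip_force: 59.1
```

Call:
move_arm(series=[0,0,0,0.3,0,0,0,0,0,0,0.3,0,0,0,0,0,0,0,0,0,0])

```text
time: 8.12
tool_pos: [0.5755, 0.0318, 0.1895]
tcp_rot: [-0.568, -3.089, 0.008]
wrist_force: [-0.4, -0.1, -1.2]
width: 0.155
grip_force: 59.1
```

Call:
move_arm(series=[0,0,0,0.2,0,0,0,0,0,0,0,0,0,0])

```text
time: 8.38
tool_pos: [0.5753, 0.0318, 0.1871]
tcp_rot: [-0.568, -3.089, 0.008]
wrist_force: [1.3, 0.1, 0.7]
width: 0.157
grip_force: 59.1
```

Call:
move_arm(series=[0,0,0,0.3,0,0,0,0,0,0,0,0,0,0])

```text
time: 8.62
tool_pos: [0.575, 0.0317, 0.1838]
tcp_rot: [-0.568, -3.088, 0.008]
wrist_force: [-0.1, -0.4, -0.2]
width: 0.159
grip_force: 59.1
```

Call:
move_arm(series=[0,0,0,0.2,0,0,0,0,0,0,0,0,0,0])

```text
time: 8.88
tool_pos: [0.5752, 0.0317, 0.182]
tcp_rot: [-0.568, -3.088, 0.008]
wrist_force: [-0.5, -1.4, -1.5]
width: 0.156
grip_force: 59.1
```

Call:
move_arm(series=[0,0,0,0.2,0,0,0,0,0,0,0,0,0,0])

```text
time: 9.12
tool_pos: [0.5752, 0.0317, 0.1801]
tcp_rot: [-0.568, -3.088, 0.008]
wrist_force: [-0.2, -0.2, -0.7]
width: 0.152
grip_force: 59.1
```

Call:
move_arm(series=[0,0,0,0.2,0,0,0,0,0,0,0,0,0,0])

```text
time: 9.38
tool_pos: [0.5757, 0.0317, 0.1789]
tcp_rot: [-0.568, -3.09, 0.007]
wrist_force: [-0.7, -0.4, 2.0]
width: 0.159
grip_force: 59.7
```

Call:
move_arm(series=[0,0,0,0.1,0,0,0,0,0,0,0,0,0,0])

```text
time: 9.62
tool_pos: [0.5759, 0.0317, 0.1787]
tcp_rot: [0.568, 3.089, -0.007]
wrist_force: [-1.6, -0.2, 6.8]
width: 0.156
grip_force: 60.2
```

Call:
move_arm(series=[0,0,0,0.1,0,0,0,0,0,0,0,0,0,0])

```text
time: 9.88
tool_pos: [0.5762, 0.0317, 0.1785]
tcp_rot: [0.568, 3.088, -0.007]
wrist_force: [-1.5, -0.3, 9.1]
width: 0.156
grip_force: 60.7
```

Contact with the floor at TCP z ≈ 0.179: the upward force rose from 0 to 9 N. I raise the tip about 2 mm and plan a lobed stirring path around the dish centre.

```bash
cat >> h.py <<'E'
CEN=np.array([.5765,.0315]);ZS=.181
def path(xy,op=0,z=ZS,**k):
    s,p,r=now();return plan(p,r,[((*q,z),r) for q in xy],op,**k)
E
python3 - <<'E'
from h import *
th=np.pi/3+np.linspace(0,2*2*np.pi,35)
z=.018*np.exp(1j*th)+.014*np.exp(-2.15j*th)
path(np.c_[CEN[0]+z.real,CEN[1]+z.imag])
print(abs(z).max(),abs(np.diff(z)).max())
E
```

```text
[0.0, 0.1, 0.4, -0.2, 0.0, 0.0, 0.0, 0.0, 1.5, 0.7, -0.1, 0.0, 0.0, 0.0, 0.0, 0.7, 0.9, 0.0, 0.0, 0.0, 0.0, 0.0, -0.3, 0.3, 0.0, 0.0, 0.0, 0.0, 0.0, -0.8, -0.5, 0.0, 0.0, 0.0, 0.0]
[0.0, -0.7, -1.4, 0.1, 0.0, 0.0, 0.0, 0.0, -0.2, -1.8, 0.0, 0.0, 0.0, 0.0, 0.0, 0.3, -1.3, 0.0, 0.0, 0.0, 0.0, 0.0, 0.5, -0.3, 0.0, 0.0, 0.0, 0.0, 0.0, 0.1, 0.7, 0.0, 0.0, 0.0, 0.0]
[0.0, -0.6, 1.2, 0.0, 0.0, 0.0, 0.0, 0.0, -1.4, 1.1, 0.0, 0.0, 0.0, 0.0, 0.0, -1.4, 0.5, 0.0, 0.0, 0.0, 0.0, 0.0, -0.9, -0.1, 0.0, 0.0, 0.0, 0.0, 0.0, 0.1, -0.5, 0.0, 0.0, 0.0, 0.0]
[0.0, 1.1, -0.1, 0.0, 0.0, 0.0, 0.0, 0.0, 1.6, 0.5, 0.0, 0.0, 0.0, 0.0, 0.0, 1.3, 1.0, -0.1, 0.0, 0.0, 0.0, 0.0, 0.6, 1.1, 0.0, 0.0, 0.0, 0.0, 0.0, -0.2, 0.4, 0.0, 0.0, 0.0, 0.0]
[0.0, -0.6, -0.5, 0.0, 0.0, 0.0, 0.0, 0.0, -0.4, -1.5, 0.0, 0.0, 0.0, 0.0, 0.0, 0.1, -1.7, 0.1, 0.0, 0.0, 0.0, 0.0, 0.7, -1.3, 0.0, 0.0, 0.0, 0.0, 0.0, 0.7, -0.4, 0.0, 0.0, 0.0, 0.0]
[0.0, 0.0, 0.6, 0.0, 0.0, 0.0, 0.0, 0.0, -0.8, 0.9, 0.0, 0.0, 0.0, 0.0, 0.0, -1.5, 0.8, 0.0, 0.0, 0.0, 0.0, 0.0, -1.6, 0.2, 0.0, 0.0, 0.0, 0.0, 0.0, -1.0, -0.4, 0.0, 0.0, 0.0, 0.0]
[0.0, 0.0, -0.4, 0.0, 0.0, 0.0, 0.0, 0.0, 1.0, 0.1, 0.0, 0.0, 0.0, 0.0, 0.0, 1.4, 0.8, 0.0, 0.0, 0.0, 0.0, 0.0, 1.0, 1.3, -0.1, 0.0, 0.0, 0.0, 0.0, 0.4, 1.3, 0.0, 0.0, 0.0, 0.0]
end [0.578  0.0588 0.1814] [ 0.    -0.005 -1.   ] 35
0.031991596073037615 0.01744320517787239
```

Call:
move_arm(series=[0,0.1,0.4,-0.5,0,0,0,0,1.5,0.7,0,0,0,0,0,0.7,0.9,0,0,0,0,0,-0.3,0.3,0,0,0,0,0,-0.8,-0.5,0,0,0,0])

```text
time: 10.5
tool_pos: [0.5707, 0.0533, 0.181]
tcp_rot: [-0.565, -3.089, 0.008]
wrist_force: [-0.5, -0.4, -0.6]
width: 0.155
grip_force: 59.0
```

Call:
move_arm(series=[0,-0.7,-1.4,0,0,0,0,0,-0.2,-1.8,0,0,0,0,0,0.3,-1.3,0,0,0,0,0,0.5,-0.3,0,0,0,0,0,0.1,0.7,0,0,0,0])

```text
time: 11.12
tool_pos: [0.5557, 0.014, 0.182]
tcp_rot: [-0.57, -3.089, 0.008]
wrist_force: [-0.9, -0.6, -0.8]
width: 0.156
grip_force: 59.1
```

Call:
move_arm(series=[0,-0.6,1.2,0,0,0,0,0,-1.4,1.1,0,0,0,0,0,-1.4,0.5,0,0,0,0,0,-0.9,-0.1,0,0,0,0,0,0.1,-0.5,0,0,0,0])

```text
time: 11.75
tool_pos: [0.6032, 0.0197, 0.1805]
tcp_rot: [-0.568, -3.087, 0.009]
wrist_force: [-0.1, -0.6, -1.0]
width: 0.156
grip_force: 59.1
```

Call:
move_arm(series=[0,1.1,-0.1,0,0,0,0,0,1.6,0.5,0,0,0,0,0,1.3,1.0,0,0,0,0,0,0.6,1.1,0,0,0,0,0,-0.2,0.4,0,0,0,0])

```text
time: 12.38
tool_pos: [0.5721, 0.0642, 0.1815]
tcp_rot: [-0.566, -3.09, 0.007]
wrist_force: [0.1, -0.4, -0.2]
width: 0.156
grip_force: 59.1
```

```bash
cat >> h.py <<'E'
def beads(im,save=None):
    """orange/white bead centres in the dish frame (mm, u along dish x, v along dish y) from the side view"""
    h=hsv(im);x0,y0,x1,y1=290,200,360,285;M=np.zeros(im.shape[:2],np.uint8)
    a=np.linspace(0,2*np.pi,60);ring=np.c_[CEN[0]+.052*np.cos(a),CEN[1]+.052*np.sin(a),np.full(60,.016)]
    cv2.fillPoly(M,[proj("side",ring).round().astype(np.int32)],255)
    yv=np.array([-.8,-.6]);xv=np.array([yv[1],-yv[0]]);out={}
    for n,lo,hi in(("orange",(3,120,90),(20,255,255)),("white",(0,0,150),(180,40,255))):
        m=cv2.inRange(h,lo,hi)&M;y,x=np.nonzero(m);P=np.float32(np.c_[x,y])
        if len(P)<8:continue
        _,l,c=cv2.kmeans(P,4,None,(3,50,.01),10,cv2.KMEANS_PP_CENTERS)
        w=np.array([plane("side",q,.016)[:2] for q in c]);d=(w-CEN)*1e3
        out[n]=w;print(n,len(P),np.bincount(l.ravel()),"world",w.round(3).tolist(),"dish(x,y) mm",np.c_[d@xv,d@yv].round().tolist())
    if save:cv2.imwrite(save,cv2.resize(im[195:290,280:370],None,fx=5,fy=5,interpolation=2)[:,:,::-1])
    return out
E
python3 - <<'E'
from h import *
s,p,r=now();print(s["time"],p,s["wrist_force"]);beads(read_camera("side"),"pics/b1.png")
E
```

```text
12.375 [0.57212402 0.06424937 0.18147909] [ 0.12006742 -0.35504942 -0.20532341]
orange 166 [41 51 51 23] world [[0.543, 0.014], [0.576, -0.011], [0.552, -0.003], [0.552, 0.038]] dish(x,y) mm [[6.0, 37.0], [-33.0, 26.0], [-13.0, 41.0], [20.0, 16.0]]
white 219 [ 38  52  29 100] world [[0.582, 0.068], [0.548, 0.053], [0.617, 0.023], [0.605, 0.05]] dish(x,y) mm [[26.0, -26.0], [35.0, 10.0], [-31.0, -27.0], [-2.0, -34.0]]
```

View pics/b1.png

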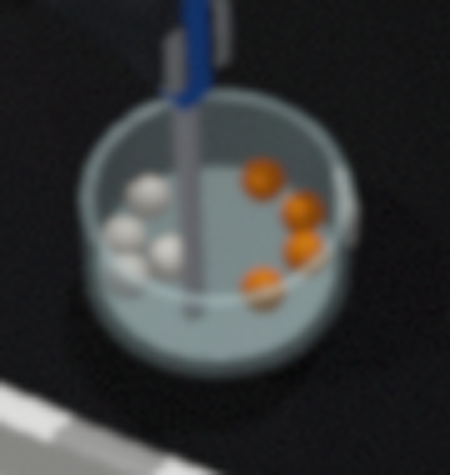

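The side view shows that the beads have spread along the wall: white at the left (124–165, 192–270) and orange at the right (262–303, 178–288), not yet mixed. Forces are negligible. I'll check the rod and dish centring, then sweep along the wall to lift the beads inward.

```bash
cat >> h.py <<'E'
YV=np.array([-.8,-.6]);XV=np.array([-.6,.8])
def dish(uv):
    uv=np.atleast_2d(uv)/1e3;return CEN+uv[:,:1]*XV+uv[:,1:]*YV
def arc(r,a0,a1,step=10):
    n=max(2,int(abs(np.radians(a1-a0))*r/step));a=np.radians(np.linspace(a0,a1,n+1));return np.c_[r*np.cos(a),r*np.sin(a)]
E
python3 - <<'E'
from h import *
s,p,r=now()
def P(u,v,z):return plane("side",(u/5+280,v/5+195),z)
print("rod tip side",P(193,316,.008),"tcp",p,"rim centre side",P(217,196,.055))
path(dish(np.vstack([[38,-8],arc(42,0,310)])))
E
```

```text
rod tip side [0.5696296  0.06413024 0.008     ] tcp [0.57296028 0.06414744 0.18148592] rim centre side [0.5738155 0.0337576 0.055    ]
[0.0, 1.3, -0.2, 0.0, 0.0, 0.0, 0.0, 0.0, 0.8, -0.5, 0.0, 0.0, 0.0, 0.0, 0.0, 0.4, -0.9, 0.1, 0.0, 0.0, 0.0, 0.0, 0.2, -1.0, 0.0, 0.0, 0.0, 0.0, 0.0, -0.1, -1.0, 0.0, 0.0, 0.0, 0.0]
[0.0, -0.3, -1.0, 0.0, 0.0, 0.0, 0.0, 0.0, -0.5, -0.9, 0.0, 0.0, 0.0, 0.0, 0.0, -0.7, -0.7, 0.0, 0.0, 0.0, 0.0, 0.0, -0.9, -0.6, 0.0, 0.0, 0.0, 0.0, 0.0, -1.0, -0.3, 0.0, 0.0, 0.0, 0.0]
[0.0, -1.0, 0.0, 0.0, 0.0, 0.0, 0.0, 0.0, -1.0, 0.2, 0.0, 0.0, 0.0, 0.0, 0.0, -1.0, 0.4, 0.0, 0.0, 0.0, 0.0, 0.0, -0.7, 0.7, 0.0, 0.0, 0.0, 0.0, 0.0, -0.7, 0.8, 0.0, 0.0, 0.0, 0.0]
[0.0, -0.3, 1.0, 0.0, 0.0, 0.0, 0.0, 0.0, -0.2, 1.0, 0.0, 0.0, 0.0, 0.0, 0.0, 0.1, 1.0, 0.0, 0.0, 0.0, 0.0, 0.0, 0.4, 1.0, 0.0, 0.0, 0.0, 0.0, 0.0, 0.6, 0.8, 0.0, 0.0, 0.0, 0.0]
[0.0, 0.7, 0.7, 0.0, 0.0, 0.0, 0.0, 0.0, 0.9, 0.5, -0.1, 0.0, 0.0, 0.0, 0.0, 1.0, 0.2, 0.0, 0.0, 0.0, 0.0, 0.0, 1.1, 0.0, 0.0, 0.0, 0.0, 0.0]
end [0.5856 0.0722 0.1814] [-0.    -0.004 -1.   ] 24
```

Call:
move_arm(series=[0,1.3,-0.1,0,0,0,0,0,0.8,-0.5,0,0,0,0,0,0.4,-0.9,0,0,0,0,0,0.2,-1.0,0,0,0,0,0,-0.1,-1.0,0,0,0,0])

```text
time: 13.05
tool_pos: [0.5351, 0.0385, 0.1814]
tcp_rot: [-0.569, -3.089, 0.008]
wrist_force: [-0.7, 0.7, -1.1]
width: 0.157
grip_force: 59.1
```

Call:
move_arm(series=[0,-0.3,-1.0,0,0,0,0,0,-0.5,-0.9,0,0,0,0,0,-0.7,-0.7,0,0,0,0,0,-0.9,-0.6,0,0,0,0,0,-1.0,-0.3,0,0,0,0])

```text
time: 13.68
tool_pos: [0.5554, -0.006, 0.1815]
tcp_rot: [-0.569, -3.089, 0.008]
wrist_force: [1.0, 0.3, -0.8]
width: 0.155
grip_force: 59.1
```

Call:
move_arm(series=[0,-1.0,0,0,0,0,0,0,-1.0,0.2,0,0,0,0,0,-1.0,0.4,0,0,0,0,0,-0.7,0.7,0,0,0,0,0,-0.7,0.8,0,0,0,0])

```text
time: 14.3
tool_pos: [0.6041, -0.0009, 0.1813]
tcp_rot: [-0.568, -3.089, 0.008]
wrist_force: [0.3, 0.1, -0.8]
width: 0.155
grip_force: 59.2
```

```bash
sed -i 's/^CEN=.*;/CEN=np.array([.577,.033]);/' h.py; python3 - <<'E'
from h import *
s,p,r=now();print(s["time"],p,s["wrist_force"]);d=(p[:2]-CEN)*1e3;print("rod",d@XV,d@YV)
beads(read_camera("side"),"pics/b2.png")
E
```

```text
14.3 [ 0.60405029 -0.00089592  0.18131138] [ 0.28604907  0.06272699 -0.78902626]
rod -43.346910218095175 -1.3026811578011177
orange 183 [52 50 52 29] world [[0.613, 0.009], [0.56, 0.007], [0.619, 0.026], [0.552, 0.037]] dish(x,y) mm [[-40.0, -14.0], [-11.0, 29.0], [-31.0, -30.0], [18.0, 18.0]]
white 278 [ 53  59 101  65] world [[0.535, 0.026], [0.586, 0.051], [0.551, 0.062], [0.613, 0.051]] dish(x,y) mm [[19.0, 38.0], [9.0, -18.0], [39.0, 3.0], [-7.0, -40.0]]
```

View pics/b2.png

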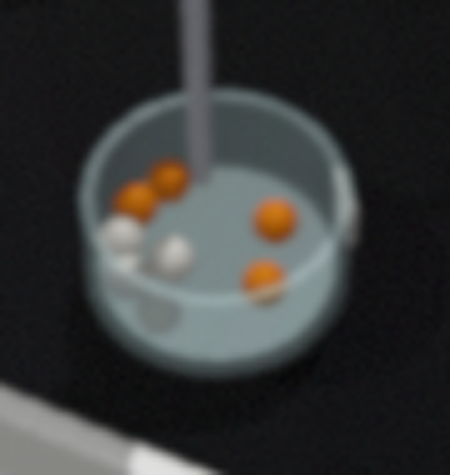

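Two orange beads have travelled round to the upper left at (137,202) and (170,178), pushing the whites along the wall; one white is at (158,310). Continuing the lap.

Call:
move_arm(series=[0,-0.3,1.0,0,0,0,0,0,-0.2,1.0,0,0,0,0,0,0.1,1.0,0,0,0,0,0,0.4,1.0,0,0,0,0,0,0.6,0.8,0,0,0,0])

```text
time: 14.98
tool_pos: [0.6147, 0.046, 0.1811]
tcp_rot: [-0.567, -3.089, 0.009]
wrist_force: [0.7, -1.8, 0.1]
width: 0.158
grip_force: 59.2
```

Call:
move_arm(series=[0,0.7,0.7,0,0,0,0,0,0.9,0.5,0,0,0,0,0,0,0,0,0,0,0])

```text
time: 15.35
tool_pos: [0.6034, 0.0632, 0.1811]
tcp_rot: [-0.567, -3.089, 0.007]
wrist_force: [0.4, 0.1, -0.8]
width: 0.156
grip_force: 59.1
```

```bash
python3 - <<'E'
from h import *
s,p,r=now();print(s["time"],p,s["wrist_force"]);d=(p[:2]-CEN)*1e3;print("rod",d@XV,d@YV)
beads(read_camera("side"),"pics/b3.png")
E
```

```text
15.35 [0.60343751 0.06322346 0.18114362] [ 0.42565073  0.1075353  -0.75326887]
rod 8.31626430983863 -39.28407960191012
orange 107 [39 34  3 31] world [[0.562, 0.002], [0.559, 0.027], [0.566, 0.068], [0.561, 0.016]] dish(x,y) mm [[-16.0, 30.0], [6.0, 18.0], [34.0, -13.0], [-4.0, 23.0]]
white 209 [55 79 62 13] world [[0.59, 0.047], [0.54, 0.022], [0.554, 0.052], [0.613, 0.06]] dish(x,y) mm [[3.0, -19.0], [13.0, 36.0], [29.0, 7.0], [-0.0, -45.0]]
```

View pics/b3.png

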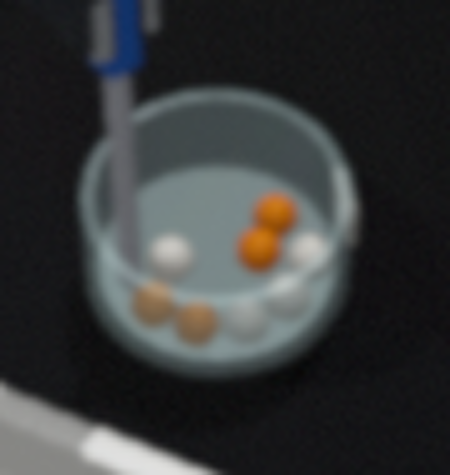

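All eight beads are visible: orange at (153,302), (196,323), (258,248), (274,213); white at (172,254), (245,318), (288,294), (306,250). The far (−x) side is empty. Next: exact positions, then push the inner white and one orange to that side.

```bash
cat >> h.py <<'E'
def px(L):
    out=[]
    for u,v in L:
        w=plane("side",(u/5+280,v/5+195),.016)[:2]-np.array([.5765,.031]);out.append([w@XV*1e3,w@YV*1e3])
    o=np.array(out);return np.c_[o,np.hypot(*o.T),np.degrees(np.arctan2(o[:,1],o[:,0]))%360].round().astype(int).tolist()
E
python3 - <<'E'
from h import *
print("O",px([(153,302),(196,323),(258,248),(274,213)]));print("W",px([(172,254),(245,318),(288,294),(306,250)]))
E
```

```text
O [[26, -31, 41, 310], [40, -14, 42, 340], [5, 18, 19, 73], [-12, 28, 31, 113]]
W [[3, -19, 19, 278], [41, 7, 41, 9], [31, 27, 41, 41], [10, 38, 40, 76]]
```

```bash
python3 - <<'E'
from h import *
path(dish([(17,-31),(20,-16),(0,-17),(-14,-21),(0,-5),(18,2),(21,14),(5,15),(-14,13)]),step=.0125)
E
```

```text
[0.0, 1.2, -0.2, 0.0, 0.0, 0.0, 0.0, 0.0, 0.5, -0.6, 0.0, 0.0, 0.0, 0.0, 0.0, 0.6, -0.5, 0.0, 0.0, 0.0, 0.0, 0.0, -0.9, -0.5, 0.0, 0.0, 0.0, 0.0, 0.0, -0.9, -0.5, 0.0, 0.0, 0.0, 0.0]
[0.0, -0.7, -0.2, 0.0, 0.0, 0.0, 0.0, 0.0, -0.7, -0.2, 0.0, 0.0, 0.0, 0.0, 0.0, 1.0, -0.3, 0.0, 0.0, 0.0, 0.0, 0.0, 1.1, -0.3, 0.0, 0.0, 0.0, 0.0, 0.0, 0.9, 0.2, 0.0, 0.0, 0.0, 0.0]
[0.0, 1.0, 0.2, 0.0, 0.0, 0.0, 0.0, 0.0, 0.9, -0.9, 0.0, 0.0, 0.0, 0.0, 0.0, -0.7, -0.5, 0.0, 0.0, 0.0, 0.0, 0.0, -0.6, -0.4, 0.0, 0.0, 0.0, 0.0, 0.0, -0.9, -0.4, 0.0, 0.0, 0.0, 0.0]
[0.0, -0.9, -0.5, 0.0, 0.0, 0.0, 0.0]
end [0.5754 0.0137 0.1814] [-0.002 -0.004 -1.   ] 16
```

Call:
move_arm(series=[0,1.2,-0.2,0,0,0,0,0,0.5,-0.6,0,0,0,0,0,0.6,-0.5,0,0,0,0,0,-0.9,-0.5,0,0,0,0,0,-0.9,-0.5,0,0,0,0])

```text
time: 16.02
tool_pos: [0.592, 0.0421, 0.1814]
tcp_rot: [-0.568, -3.09, 0.008]
wrist_force: [-0.5, -0.2, -0.3]
width: 0.156
grip_force: 59.1
```

Call:
move_arm(series=[0,-0.7,-0.2,0,0,0,0,0,-0.7,-0.2,0,0,0,0,0,1.0,-0.3,0,0,0,0,0,1.1,-0.3,0,0,0,0,0,0.9,0.2,0,0,0,0])

```text
time: 16.65
tool_pos: [0.5721, 0.0412, 0.1811]
tcp_rot: [-0.568, -3.088, 0.008]
wrist_force: [0.0, 0.6, -1.3]
width: 0.155
grip_force: 59.1
```

Call:
move_arm(series=[0,1.0,0.2,0,0,0,0,0,0.9,-0.9,0,0,0,0,0,-0.7,-0.5,0,0,0,0,0,-0.6,-0.4,0,0,0,0,0,-0.9,-0.4,0,0,0,0])

```text
time: 17.27
tool_pos: [0.57, 0.0205, 0.1814]
tcp_rot: [-0.569, -3.089, 0.008]
wrist_force: [-0.1, -1.0, -1.5]
width: 0.159
grip_force: 59.0
```

Call:
move_arm(series=[0,-0.9,-0.5,0,0,0,0,0,0,0,0,0,0,0])

```text
time: 17.52
tool_pos: [0.5766, 0.0125, 0.1812]
tcp_rot: [-0.57, -3.089, 0.008]
wrist_force: [-0.3, -0.7, -0.6]
width: 0.152
grip_force: 59.1
```

```bash
python3 - <<'E'
from h import *
s,p,r=now();print(s["time"],p,s["wrist_force"]);d=(p[:2]-CEN)*1e3;print("rod",d@XV,d@YV)
beads(read_camera("side"),"pics/b4.png")
E
```

```text
17.525 [0.57661829 0.0124983  0.18123484] [-0.3368152  -0.69890946 -0.64029138]
rod -16.1723332004171 12.60638691557985
orange 86 [26 29  6 25] world [[0.566, -0.011], [0.595, -0.005], [0.557, 0.065], [0.564, -0.002]] dish(x,y) mm [[-29.0, 36.0], [-42.0, 8.0], [38.0, -3.0], [-20.0, 31.0]]
white 252 [85 73 65 29] world [[0.54, 0.017], [0.598, 0.063], [0.553, 0.05], [0.619, 0.027]] dish(x,y) mm [[9.0, 39.0], [12.0, -35.0], [28.0, 9.0], [-30.0, -30.0]]
```

View pics/b4.png

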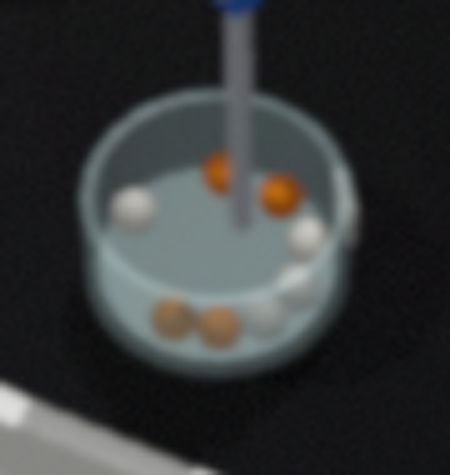

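Mixed as intended. In the crop the orange beads are at (217,172), (281,194), (174,318), (219,327) and the white ones at (132,206), (306,236), (298,286), (263,316), so any half contains both colours. I lift out and plan the lay-down in the tray.

```bash
python3 - <<'E'
from h import *
print("O",px([(217,172),(281,194),(174,318),(219,327)]),"W",px([(132,206),(306,236),(298,286),(263,316)]))
s,p,r=now()
V,_=rot(0,np.radians(190));Q,_=rot(np.radians(-60),np.radians(190));d=-Q.as_matrix()[:,2];print(d)
T=np.array([.485,.241,.02])+.1728*d;print(T)
plan(p,r,[((p[0],p[1],.288),r,4),((.60,.20,.30),V),(T+[0,0,.15],Q),(T+[0,0,.03],Q,4)],0)
E
```

```text
O [[-39, 7, 39, 170], [-22, 33, 40, 124], [36, -23, 43, 327], [43, -5, 44, 353]] W [[-26, -33, 42, 232], [2, 40, 40, 87], [28, 32, 42, 49], [41, 14, 43, 19]]
[0.85286853 0.15038373 0.5       ]
[0.63237568 0.26698631 0.1064    ]
[0.0, 0.0, 0.0, -2.7, 0.0, 0.0, 0.0, 0.0, 0.0, 0.0, -2.6, 0.0, 0.0, 0.0, 0.0, 0.0, 0.0, -2.7, 0.0, 0.0, 0.0, 0.0, 0.0, -0.1, -2.7, 0.0, 0.0, 0.0, 0.0, 1.1, 4.6, -0.3, 0.0, 0.0, -8.0]
[0.0, 0.5, 4.7, -0.3, 0.0, 0.0, -7.0, 0.0, -0.1, 4.7, -0.4, 0.0, 0.0, -8.0, 0.0, -0.8, 4.7, -0.3, 0.0, 0.0, -8.0, 0.0, -0.6, 0.9, 0.6, 0.0, 9.0, 0.0, 0.0, -0.7, 0.8, 0.5, 0.0, 8.0, 0.0]
[0.0, -0.8, 0.9, 0.4, 0.0, 9.0, 0.0, 0.0, -0.9, 0.8, 0.3, 0.0, 8.0, 0.0, 0.0, -0.8, 0.9, 0.2, 0.0, 9.0, 0.0, 0.0, -0.9, 0.9, 0.0, 0.0, 8.0, 0.0, 0.0, -0.9, 0.8, -0.1, 0.0, 9.0, 0.0]
[0.0, -2.6, 0.0, 1.5, 0.0, 0.0, 0.0, 0.0, -2.6, 0.0, 1.5, 0.0, 0.0, 0.0, 0.0, -2.6, 0.1, 1.5, 0.0, 0.0, 0.0, 0.0, -2.6, 0.0, 1.5, 0.0, 0.0, 0.0]
end [0.6321 0.2673 0.1363] [-0.854 -0.154 -0.497] 19
```

Call:
move_arm(series=[0,0,0,-2.7,0,0,0,0,0,0,-2.6,0,0,0,0,0,0,-2.7,0,0,0,0,0,0,-2.7,0,0,0,0,1.1,4.6,-0.3,0,0,-8])

```text
time: 18.2
tool_pos: [0.5836, 0.0593, 0.2944]
tcp_rot: [0.352, 3.118, -0.008]
wrist_force: [1.6, -0.5, -0.6]
width: 0.155
grip_force: 59.2
```

Call:
move_arm(series=[0,0.5,4.7,-0.3,0,0,-7,0,-0.1,4.7,-0.4,0,0,-8,0,-0.8,4.7,-0.3,0,0,-8,0,-0.6,0.9,0.6,0,9,0,0,-0.7,0.8,0.5,0,8,0])

```text
time: 18.82
tool_pos: [0.6085, 0.2221, 0.2894]
tcp_rot: [0.253, -2.83, 0.044]
wrist_force: [-0.2, -0.9, -0.8]
width: 0.156
grip_force: 59.2
```

Call:
move_arm(series=[0,-0.8,0.9,0.4,0,9,0,0,-0.9,0.8,0.3,0,8,0,0,-0.8,0.9,0.2,0,9,0,0,-0.9,0.9,0,0,8,0,0,-0.9,0.8,-0.1,0,9,0])

```text
time: 19.45
tool_pos: [0.6328, 0.269, 0.2567]
tcp_rot: [0.183, -2.083, 0.112]
wrist_force: [0.2, 1.8, -1.1]
width: 0.149
grip_force: 59.3
```

```bash
python3 - <<'E'
from h import *
s,p,r=now();z=r.as_matrix()[:,2];print(s["time"],p,z,s["q"].round(2),"tip",p+.1728*z)
Q,_=rot(np.radians(-60),np.radians(190));d=-Q.as_matrix()[:,2];T=np.array([.485,.241,.02])+.1728*d
plan(p,r,[(T+[0,0,.005],Q,5)],0)
I={n:read_camera(n) for n in C}
a=I["side"][150:400,150:400];b=I["top"][110:310,130:390];cv2.imwrite("pics/c6.png",cv2.hconcat([cv2.resize(a,(400,400)),cv2.resize(b,(400,308)).copy() if 0 else cv2.copyMakeBorder(cv2.resize(b,(400,308)),0,92,0,0,0)])[:,:,::-1])
E
```

```text
19.45 [0.63279587 0.26899415 0.25667825] [-0.85459653 -0.15544754 -0.4954804 ] [ 0.31  0.97  0.8   0.17  2.41 -1.38] tip [0.48512159 0.24213281 0.17105923]
[0.0, -2.5, 0.0, 1.5, 0.0, 0.0, 0.0, 0.0, -2.5, -0.1, 1.4, 0.0, 0.0, 0.0, 0.0, -2.5, 0.0, 1.5, 0.0, 0.0, 0.0, 0.0, -2.6, 0.0, 1.4, 0.0, 0.0, 0.0, 0.0, -2.5, 0.0, 1.5, 0.0, 0.0, 0.0]
end [0.6321 0.2673 0.1111] [-0.855 -0.155 -0.495] 5
```

View pics/c6.png

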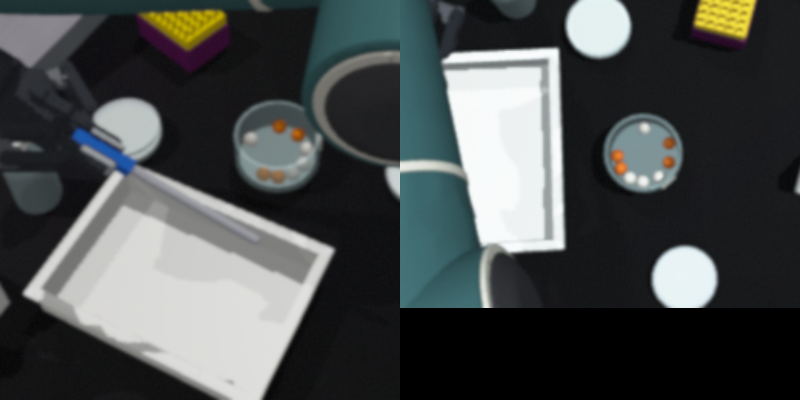

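In the side crop the rod slants over the tray, but the glass bottle at (35,185) stands close behind the gripper. I'll check the clearance before lowering. The top crop shows the dish in place with the beads mixed.

```bash
python3 - <<'E'
from h import *
print("bottle base",plane("top",(206,115),0),"cap tri",tri((160,237),(191,91)))
print("tray corners",[plane("top",q,.05)[:2].round(3).tolist() for q in ((142,147),(234,142),(237,271),(143,276))])
s,p,r=now();m=r.as_matrix();print("body",[(p-k*m[:,2]).round(3).tolist() for k in(.065,.15,.25,.35)])
E
```

```text
bottle base [0.81321834 0.23335764 0.        ] cap tri (array([0.82513896, 0.2332874 , 0.12481346]), np.float64(0.5618729836255594))
tray corners [[0.722, 0.365], [0.732, 0.155], [0.437, 0.146], [0.43, 0.354]]
body [[0.688, 0.279, 0.275], [0.761, 0.292, 0.316], [0.847, 0.308, 0.364], [0.933, 0.324, 0.412]]
```

The bottle (x≈0.82, y≈0.23, 0.125 m tall) would be tight at 60° lean, so I use 50° instead.

```bash
python3 - <<'E'
from h import *
s,p,r=now()
Q,_=rot(np.radians(-50),np.radians(190));d=-Q.as_matrix()[:,2];T=np.array([.478,.243,.006])+.1728*d;print(T)
p,r=plan(p,r,[(T+[0,0,.12],Q,2)],0);plan(p,r,[(T+[0,0,.012],Q,5)],0)
plan(p,r,[(T+[0,0,.10],Q,1)],0)
E
```

```text
[0.60836144 0.26598624 0.1170737 ]
[0.0, 0.3, 0.1, 1.2, 0.0, -6.0, 0.0, 0.0, 0.4, 0.0, 1.1, 0.0, -5.0, 0.0]
end [0.6088 0.2657 0.2372] [-0.754 -0.14  -0.641] 2
[0.0, -1.7, 0.0, 1.4, 0.0, 0.0, 0.0, 0.0, -1.6, 0.0, 1.4, 0.0, 0.0, 0.0, 0.0, -1.7, 0.1, 1.4, 0.0, 0.0, 0.0, 0.0, -1.6, 0.0, 1.4, 0.0, 0.0, 0.0, 0.0, -1.7, 0.0, 1.4, 0.0, 0.0, 0.0]
end [0.6083 0.2659 0.1286] [-0.754 -0.14  -0.641] 5
[0.0, -1.5, 0.1, 1.3, 0.0, 0.0, 0.0]
end [0.6083 0.2665 0.2173] [-0.754 -0.14  -0.641] 1
```

Call:
move_arm(series=[0,0.3,0.1,1.2,0,-6,0,0,0.4,0,1.1,0,-5,0])

```text
time: 19.8
tool_pos: [0.6095, 0.2652, 0.2501]
tcp_rot: [0.201, -2.283, 0.097]
wrist_force: [-0.5, 0.9, 0.4]
width: 0.155
grip_force: 59.3
```

Call:
move_arm(series=[0,-1.7,0,1.4,0,0,0,0,-1.6,0,1.4,0,0,0,0,-1.7,0.1,1.4,0,0,0,0,-1.6,0,1.4,0,0,0,0,-1.7,0,1.4,0,0,0])

```text
time: 20.42
tool_pos: [0.6103, 0.2657, 0.1386]
tcp_rot: [0.2, -2.275, 0.098]
wrist_force: [0.8, 0.6, -0.3]
width: 0.154
grip_force: 59.3
```

Call:
move_arm(series=[0,0,0,0,0,0,0,0,-0.3,0,0.2,0,0,0,0,0,0,0,0,0,0])

```text
time: 20.8
tool_pos: [0.6115, 0.2661, 0.1387]
tcp_rot: [0.2, -2.279, 0.097]
wrist_force: [-0.3, 0.1, -0.8]
width: 0.152
grip_force: 59.3
```

Call:
move_arm(series=[0,-0.3,0,0.2,0,0,0,0,0,0,0,0,0,0])

```text
time: 21.05
tool_pos: [0.6115, 0.266, 0.1345]
tcp_rot: [0.2, -2.277, 0.097]
wrist_force: [-0.9, 0.2, -1.7]
width: 0.152
grip_force: 59.3
```

Call:
move_arm(series=[0,-0.8,0,0.6,0,0,0,0,0,0,0,0,0,0])

```text
time: 21.3
tool_pos: [0.6116, 0.2659, 0.1229]
tcp_rot: [0.2, -2.275, 0.098]
wrist_force: [-0.9, 0.3, -1.2]
width: 0.155
grip_force: 59.3
```

Call:
move_arm(series=[0,-0.2,0,0.2,0,0,0,0,0,0,0,0,0,0])

```text
time: 21.55
tool_pos: [0.6118, 0.266, 0.1211]
tcp_rot: [0.2, -2.276, 0.098]
wrist_force: [-0.2, -0.9, -0.9]
width: 0.154
grip_force: 59.3
```

Call:
move_arm(series=[0,-0.2,0,0.1,0,0,0,0,0,0,0,0,0,0])

```text
time: 21.8
tool_pos: [0.6125, 0.2661, 0.1191]
tcp_rot: [0.2, -2.277, 0.097]
wrist_force: [-0.0, -0.2, -1.0]
width: 0.155
grip_force: 59.3
```

Call:
move_arm(series=[0,-0.2,0,0.1,0,0,0,0,0,0,0,0,0,0])

```text
time: 22.05
tool_pos: [0.6131, 0.2663, 0.1175]
tcp_rot: [0.2, -2.277, 0.097]
wrist_force: [0.8, -0.4, 0.6]
width: 0.153
grip_force: 59.6
```

Call:
move_arm(series=[0,-0.1,0,0.1,0,0,0,0,0,0,0,0,0,0])

```text
time: 22.3
tool_pos: [0.6133, 0.2663, 0.1169]
tcp_rot: [0.2, -2.278, 0.097]
wrist_force: [2.2, -0.3, 5.0]
width: 0.158
grip_force: 60.0
```

Call:
move_arm(series=[0,-0.1,0,0.1,0,0,0,0,0,0,0,0,0,0])

```text
time: 22.55
tool_pos: [0.6135, 0.2663, 0.1164]
tcp_rot: [0.2, -2.278, 0.097]
wrist_force: [5.2, -0.1, 7.5]
width: 0.15
grip_force: 60.7
```

The tip is on the tray floor. I ease off, release, let the rod fall, then back away along the tool axis.

Call:
move_arm(series=[0,0.1,0,-0.1,0,0,0,5,0,0,0,0,0,0,5,0,0,0,0,0,0,5,0,0,0,0,0,0,5,0,0,0,0,0,0])

```text
time: 23.18
tool_pos: [0.6127, 0.2662, 0.1153]
tcp_rot: [0.2, -2.276, 0.098]
wrist_force: [0.3, -0.3, -0.1]
width: 0.584
grip_force: 0.0
```

Call:
move_arm(series=[5,0,0,-2,0,0,0,5,0,0,-3,0,0,0,5,0,0,-3,0,0,0,5,2,0,-3,0,0,0,5,2,0,-3,0,0,0])

```text
time: 23.8
tool_pos: [0.6915, 0.2807, 0.2378]
tcp_rot: [0.2, -2.276, 0.098]
wrist_force: [0.4, 0.7, 0.0]
width: 0.586
grip_force: 0.0
```

```bash
python3 - <<'E'
from h import *
s,p,r=now();print(s["time"],p,s["q"].round(2),s["wrist_force"])
I={n:read_camera(n) for n in C}
a=I["side"][150:400,150:400];b=I["top"][110:310,130:390];o=cv2.hconcat([cv2.resize(a,(400,400)),cv2.copyMakeBorder(cv2.resize(b,(400,308)),0,92,0,0,0)]);cv2.imwrite("pics/c7.png",o[:,:,::-1])
for n in I:
    m=crop(blue(I[n]),130,130,330,400);print(n,axis(m)[:2],(m>0).sum(),plane(n,axis(m)[2],.012))
beads(I["side"])
E
```

```text
23.8 [0.69149343 0.28072291 0.23780039] [ 0.31  1.02  0.66  0.13  2.32 -1.39] [0.38023373 0.72057203 0.02734435]
side (array([211.21894642, 307.40848957]), array([239.32881047, 317.8133003 ])) 225 [0.66952886 0.26536695 0.012     ]
top (array([188.13804174, 159.87076348]), array([191.01729777, 185.22515654])) 152 [0.66847369 0.26698118 0.012     ]
orange 45 [16  8 12  9] world [[0.599, -0.01], [0.557, 0.065], [0.59, -0.004], [0.596, -0.001]] dish(x,y) mm [[-48.0, 8.0], [37.0, -3.0], [-37.0, 11.0], [-38.0, 6.0]]
white 190 [37 69 29 55] world [[0.569, 0.058], [0.544, 0.04], [0.619, 0.027], [0.601, 0.063]] dish(x,y) mm [[25.0, -9.0], [26.0, 22.0], [-30.0, -30.0], [9.0, -37.0]]
```

I've now viewed 12 pictures, which is over the limit of 10, so I'll do the last check with numbers only. The grip lies flat in the tray: both views agree at z = 12 mm.

```bash
python3 - <<'E'
from h import *
t=read_camera("top");h=hsv(t);r=(250,175,325,245)
cen=np.array([.5755,.033])
for k,lo,hi in(("O",(3,110,80),(22,255,255)),("W",(0,0,165),(180,45,255))):
    for b,a in blobs(crop(cv2.inRange(h,lo,hi),*r)):
        d=(plane("top",b,.016)[:2]-cen)*1e3;print(k,b,a,"dish",(d@XV).round(),(d@YV).round())
g=crop(cv2.inRange(h,(80,30,60),(110,255,255)),*r);c=max(cv2.findContours(g,0,2)[0],key=cv2.contourArea);print(cv2.fitEllipse(cv2.convexHull(c)))
E
```

```text
O [304.8 202.4] 35 dish -42.0 10.0
O [271.9 214.9] 97 dish 37.0 -14.0
O [304.2 215. ] 41 dish -23.0 32.0
W [288.9 192.9] 39 dish -26.0 -31.0
W [284.1 226.3] 129 dish 31.0 25.0
W [297.4 223.6] 40 dish 2.0 39.0
W [304.1 225.4] 15 dish -8.0 52.0
((287.6529846191406, 208.77879333496094), (51.73828887939453, 52.05485153198242), 80.1886978149414)
```

```bash
python3 -c "
from workcell import *
print(finish_job())"
```

```text
the job is handed in; nothing more can be done
None
```

The job is handed in at about 24 s: the rod touched the dish floor at about 9 N, the beads are stirred so every half holds both colours, the dish hasn't moved, and the rod lies in the tray; however, I viewed 12 pictures, over the limit of 10.

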